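# Hold a debug pod on the sprung contacts of its test dock

### The arm

A 7-joint arm with a two-finger parallel gripper is mounted at the origin on a cart in front of the work surface, level with it; the furniture and walls round the work are solid. World frame = base frame: x ahead of the robot, y to its left, z up, the work surface at z = 0. Lengths are in m, angles in rad, forces in N, time in s.
With the tool pointing down it reaches from about 0.4 to 0.85 m from the base axis. Payload 4.4 kg.
Tool frame: the origin (TCP) lies at the very end of the fingers, on their centre line; the grasp point (between the pads) lies 19 mm behind it; z points along the fingers, y is the direction in which the jaws open and shut (so a half turn about z gives the same grasp; the last joint's range is limited). The gripper opens to 94 mm and grips with 3 to 60 N. Pads are 16 mm wide; open, the fingers measure 119 mm over their backs; the gripper's body (75 mm by 177 mm) begins 78 mm behind the grasp point.
Start: joints at [-1.399, 0.628, 0.038, 1.517, -0.027, 0.996, -0.02], TCP at [0.153, 0.632, 0.205] pointing down, gripper open.
Joint ranges: [-3.06, 3.06], [-0.37, 2.12], [-1.25, 1.32], [0.18, 2.47], [-1.1, 4.24], [0.23, 1.98], [-2.94, 2.94]. Speed limits (rad/s): [2.57, 2.57, 3.14, 3.14, 3.14, 3.14, 3.14].

### API

Orientations are given as a rotation vector (axis times angle).
In Python, from station import * gives the robot as it stands.
- The arm moves only by the shell command python3 -m pendant 'ROWS' [OPENING] [FORCE]. ROWS is JSON, a list that holds one entry, the list of rows, each a list of 6 numbers: the shift along the tool's x, y, z in mm, then the turn, a rotation vector about the tool's x, y, z in rad. In form: [[[tx, ty, tz, wx, wy, wz], ...]]. A call has exactly 10 rows; each row is the pose to reach, as a shift and turn from the pose commanded when the call began, along the tool's axes at that moment; what a row does not reach only later rows make up. A row lasts 1/10 s, in which the tool goes at most 50 mm and 8.59 degrees, less where a joint would pass 70% of its speed; a pose out of reach is approached as far as the arm can. A call with a gripper value outside its range is refused whole. OPENING is the finger opening in mm, from 0 to 94, set as the call begins (- or left out, the last holds). The fingers move at their own pace and stop on an object; FORCE is the grip in N (left out, the last holds). Time passes only in rows, so rows that repeat a pose let the fingers close, or fill a call up. It gives the time, the measured TCP pose, the force and the opening at its end, in the units of the state.
- get_state(): the state, without advancing time (a new reading comes with each control period).
- get_image(name): name is "side" or "top" or "wrist"; returns a dict with "frame" (480x640x3 uint8, red, green, blue), "camera_matrix" (3x3 intrinsics, pixels), "R" (3x3) and "t" (3): a world point X has camera coordinates R X + t. Camera axes: x right, y down, z forward; pixel columns grow to the right and rows downward; lengths in m; the calibration is good to about 2 mm. A picture is of the moment at which its call begins. There is no depth.
- finish_job(): hands the job in, once; it reports no verdict.
The state is a dict: "time": time; "joint_positions": joint angles; "joint_vel": joint speeds; "tau": joint torques, N m; "tool_pos": TCP position; "orientation": TCP orientation; "contact_force": force on the tool from outside, world axes, zero at the start; "moment": the same for the moment, N m; "opening": finger opening in m.
Only numpy, scipy, OpenCV 4.12 (cv2) and the standard library are available. Lean on these libraries where they do the work, as an engineer would, in place of code of your own. Each camera call takes 0.05 s, during which the arm holds its last target.

### The job

Push the grey debug pod down the lane of the test dock, plug first, until its plug has pressed the sprung contact block at the far end back by about half of its travel or more, and finish while still holding it pressed there, gently, for the contact test. The pink thermal pads on its long sides are bare and sticky: neither the fingers nor the rails may touch them, nothing may touch the two guide rails at all, and the pod is only pushed along the plate, never gripped, lifted or tipped. Leave the tools and parts round the dock where they are.

Things in the scene. Friction and masses are not known exactly. Their poses are not given: they have to be found in the camera images.
- dock: Test dock, fixed: grey plate, 6 mm thick, lane between two rails on its far half. Origin: underside, on the lane's centre line, at the lane's mouth (near ends of the rails); x down the lane (away from the robot), y left, z up. Plate x = -175 to 112 mm, y = +-46, top z = 6 mm, bare before the mouth. Lane 57 mm wide (y = +-28.5). Fixed bracket behind the contact block at x = 98 mm, 30 mm high.
- rail_left: Left guide rail of the lane, aluminium with three black screws, fixed on the dock; its frame coincides with the dock's. 78 mm long (x = 0 to 78), 8 mm wide (y = 28.5 to 36.5), top at z = 20 mm. Not to be touched.
- rail_right: Right guide rail, the mirror image of the left one (y = -28.5 to -36.5 mm in the dock's frame). Not to be touched.
- contact_block (a joint): Travel in m of the sprung contact block at the lane's end (black, 52 mm wide, brass pins facing the mouth; top z = 26 mm): 0 free, 0.012 fully back at a hard stop. Pin tips at dock x = 74 mm when free; they move to +x. About 3.3 N starts it, 6.6 N at 6 mm, 10 N at 12 mm; let go, it springs back and pushes the pod out.
- pod: Debug pod, loose on the plate before the lane: light grey box 44 wide, 18 high, 88 mm long, about 0.18 kg, with a 24 x 9 mm plug on one end. Origin: centre of its underside; y axis lengthwise to the plug. Flat near end with a small dark port (to push on) at y = -47 mm, box ends at y = 41, plug tip at y = 49. Starts plug to the lane, a little crooked (up to 8 degrees) and off centre (up to 9 mm).
- pod_tail (a point): Centre of the pod's flat near end, 9.5 mm above its underside; axes as the pod's.
- pod_nose (a point): Tip of the pod's plug, 9.5 mm above the pod's underside; axes as the pod's.
- pad_left: Bare sticky thermal pad (pink, 76 x 12 mm, stands 1.2 mm proud) on the pod's long side at +x of the pod, from y = -41 to 35 mm of the pod; frame coincides with the pod's. With both pads the pod is 46.4 mm wide, which leaves 5.3 mm to each rail. Not to be touched.
- pad_right: The same pad on the pod's other long side (-x of the pod).
- screwdriver: Bystander: screwdriver with a yellow handle, 165 mm long, lying; origin at its middle.
- tweezers: Bystander: black tweezers, 120 mm long, lying; origin at their middle.
- heatsink: Bystander: finned aluminium heat sink, 40 x 40 x 20 mm; origin at the centre of its underside.
- solder_spool: Bystander: standing reel of solder wire, 60 mm across, 43 mm high; origin at the centre of its underside.
- flux_bottle: Bystander: small amber bottle with a needle cap, 30 mm across, 82 mm high; origin at the centre of its underside.
- tape_roll: Bystander: roll of amber tape lying flat, 51 mm across, 19 mm high; origin at the centre of its underside.

How it is judged:
On the way:
1. the plug end of the pod is inside the lane, on the plate (x of pod_nose in the frame of dock above 0.03 m and z of pod in the frame of dock below 0.011 m), for 0.1 s.
At the end, for the whole second after the job is handed in: The pod stands flat in the lane, plug on the pins, at rest; the contact block is pressed back by more than 5 mm and the fingers still press on the pod (more than 1.5 N) (value of joint contact_block above 0.005 m and contact force between the fingers and pod above 1.5 N and contact force between pod and contact_block above 1.5 N and z of pod in the frame of dock below 0.01 m and x of pod_nose in the frame of dock above 0.076 m and angle between the y axis of pod and the x axis of dock, either way round below 0.15 rad and linear speed of pod below 0.02 m/s); the arm keeps its last pose, push and grip.
It fails at once if something touches a guide rail (contact force between any of rail_left, rail_right and anything else above 0.3 N).
It fails at once if something touches a thermal pad (contact force between any of pad_left, pad_right and anything else above 0.3 N).
It fails at once if the pod is lifted by more than 8 mm, tipped, or off the plate (z of pod in the frame of dock above 0.014 m or z of pod in the frame of dock below 0.001 m or angle between pod's own z axis and vertical above 0.2 rad).
It fails at once if the pod is pressed harder than 30 N (contact force between the fingers and pod above 30 N).
It fails at once if a bystander is moved by more than 20 mm (distance of any of screwdriver, tweezers, heatsink, solder_spool, flux_bottle, tape_roll from where it was at the start of the episode above 0.02 m).
It also fails if it takes over 64 s, if anything falls off the work surface, if the arm or the gripper's body presses on something with over 40 N, if the wrist force passes 120 N, or if a joint passes its speed limit or range.

## Working session

There is one attempt and no reset: what is moved stays moved. The work goes in short steps, Python scripts to look and compute and a shell command to move; the robot and the scene stay as the last step left them, time stands still between calls to the robot, and variables do not carry over. Pictures are saved under pics/ and viewed, and the job is handed in when it is done.

```bash
ls; mkdir -p pics
python3 - <<'E'
from station import *
import cv2
s=get_state();print(s)
for n in ["top","side","wrist"]:
    d=get_image(n);cv2.imwrite(f"pics/{n}0.png",d["frame"][:,:,::-1]);print(n,d["camera_matrix"],d["R"],d["t"])
E
```

```text
pics
{'time': 0.0, 'joint_positions': array([-1.39878785,  0.62932685,  0.03841761,  1.51832756, -0.02698291,
        0.9962898 , -0.01999251]), 'joint_vel': array([ 1.04845841e-03, -1.15902530e-05,  8.68664674e-04, -7.76152942e-04,
       -8.99383887e-04, -2.49568866e-04,  2.73183375e-04]), 'tau': array([-7.25279588e-04, -5.49718702e+01,  1.14326533e+00, -1.86637527e+01,
       -5.22547017e-02,  2.35249288e-02,  1.64749322e-04]), 'tool_pos': array([0.15293286, 0.63108867, 0.20457911]), 'orientation': array([-3.72587433e-01, -3.11922222e+00,  2.86467717e-03]), 'contact_force': array([-0.77136898, -0.84224281,  0.25658635]), 'moment': array([ 0.00911857, -0.00701321, -0.02221472]), 'opening': 0.09377343315625153}
top [[438.12678561   0.         312.3746629 ]
 [  0.         438.12678561 239.64355259]
 [  0.           0.           1.        ]] [[ 0.01504554 -0.99986782 -0.00616271]
 [-0.98427848 -0.01372563 -0.17608942]
 [ 0.17598156  0.00871518 -0.98435488]] [0.32722764 0.50537071 0.95970687]
side [[534.82825646   0.         309.78345315]
 [  0.         534.82825646 236.18241563]
 [  0.           0.           1.        ]] [[-0.95702578 -0.28950355  0.01701044]
 [-0.20711988  0.64127455 -0.73882901]
 [ 0.20298526 -0.7106016  -0.67367822]] [ 0.60140729 -0.08457479  1.12699527]
wrist [[360.36051413   0.         319.17435025]
 [  0.         360.36051413 239.38319441]
 [  0.           0.           1.        ]] [[ 2.34834846e-01  9.72034859e-01 -9.09981179e-04]
 [ 9.40683569e-01 -2.27024614e-01  2.52139343e-01]
 [ 2.44881642e-01 -6.00671080e-02 -9.67690510e-01]] [-0.64964278 -0.02640557  0.39037387]
```

View pics/top0.png

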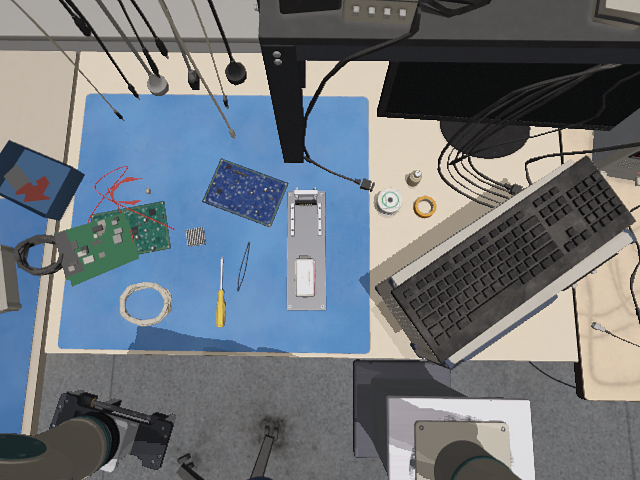

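View pics/side0.png

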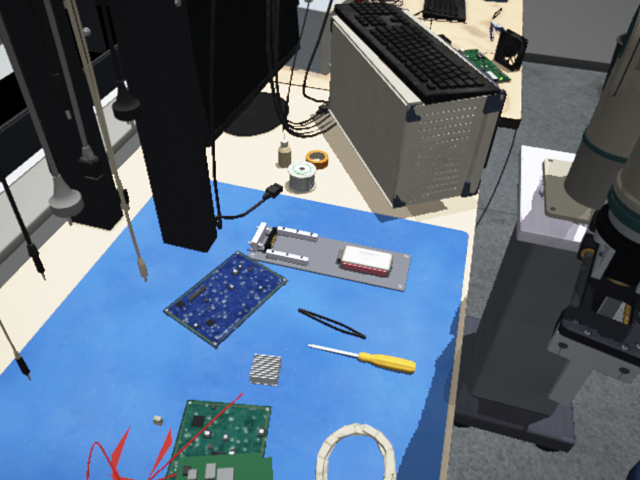

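View pics/wrist0.png

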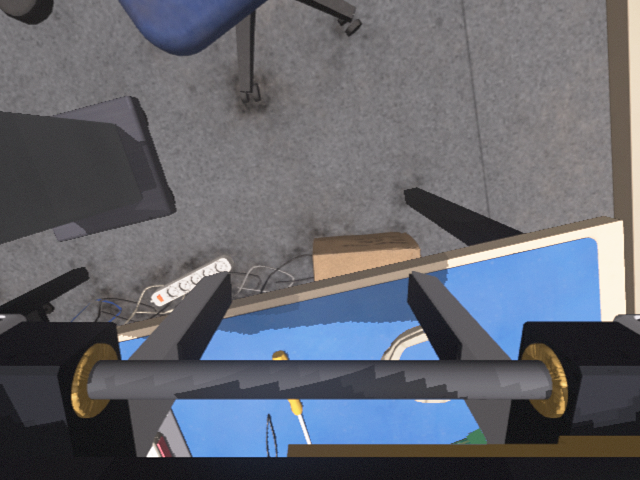

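```bash
cat > h.py <<'E'
from station import *
import numpy as np, cv2
def ray(d,uv,z):
    K,R,t=map(np.array,(d["camera_matrix"],d["R"],d["t"]))
    c=-R.T@t; v=R.T@np.linalg.inv(K)@np.array([uv[0],uv[1],1.0])
    return c+v*(z-c[2])/v[2]
def proj(d,X):
    p=d["R"]@np.array(X)+d["t"]; p=d["camera_matrix"]@p; return p[:2]/p[2]
E
python3 - <<'E'
from h import *
d=get_image("top");f=d["frame"]
c=f[170:330,260:420];cv2.imwrite("pics/topc.png",cv2.resize(c,(640,640),interpolation=cv2.INTER_CUBIC)[:600,:,::-1])
d=get_image("side");f=d["frame"]
c=f[210:300,240:420];cv2.imwrite("pics/sidec.png",cv2.resize(c,(800,400),interpolation=cv2.INTER_CUBIC)[:,:,::-1])
E
```

```text
(no output)
```

View pics/topc.png

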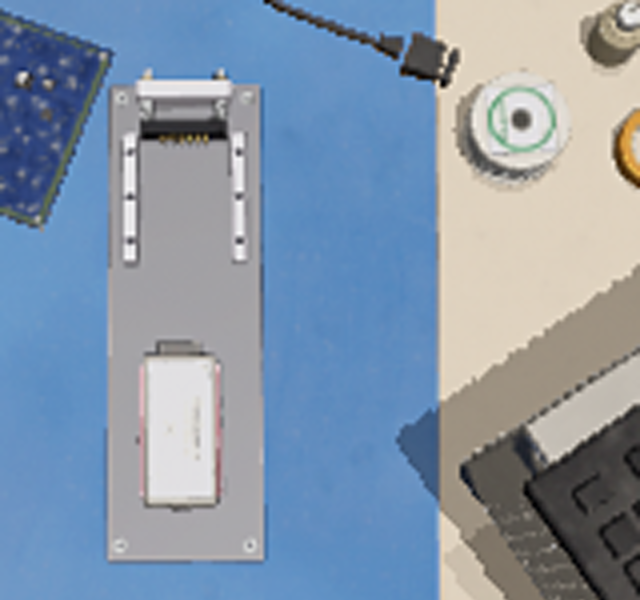

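View pics/sidec.png

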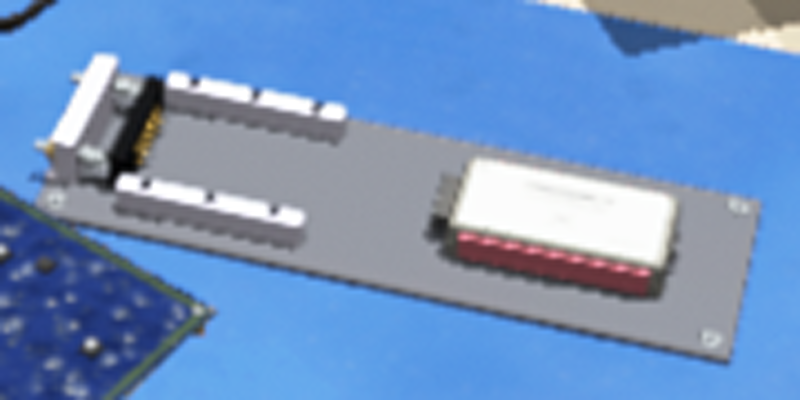

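The top crop (4x, offset 260,170) shows plate corners at about (108,560), (263,560), (262,86), (110,86). The pod's white top is at about (146,354) to (215,505), and the plug points up to the lane. I'll refine these with masks.

```bash
cat > m.py <<'E'
from h import *
def measure(d,verbose=True):
    f=d["frame"].astype(np.uint8); hsv=cv2.cvtColor(f,cv2.COLOR_RGB2HSV)
    # plate edges: sub-pixel long sides via non-blue mask in ROI
    x0,y0=270,185
    roi=hsv[y0:315,x0:345]
    nb=((roi[...,1]<80)).astype(np.uint8)
    n,l,st,ce=cv2.connectedComponentsWithStats(nb)
    k=l[nb.shape[0]//2+25, 37] 
    k=1+np.argmax(st[1:,4])
    cs,_=cv2.findContours((l==k).astype(np.uint8),cv2.RETR_EXTERNAL,cv2.CHAIN_APPROX_NONE)
    c=max(cs,key=cv2.contourArea)
    # plate outline at top height
    P=np.array([ray(d,p[0]+[x0,y0],0.006) for p in c])[:,:2]
    r=cv2.minAreaRect((P*1000).astype(np.float32))
    # pod top
    w=((roi[...,1]<60)&(roi[...,2]>205)).astype(np.uint8)
    n,l,st,ce=cv2.connectedComponentsWithStats(w)
    ks=[i for i in range(1,n) if st[i,4]>300]
    k=max(range(1,n),key=lambda i:st[i,4])
    cs,_=cv2.findContours((l==k).astype(np.uint8),cv2.RETR_EXTERNAL,cv2.CHAIN_APPROX_NONE)
    c2=max(cs,key=cv2.contourArea)
    Q=np.array([ray(d,p[0]+[x0,y0],0.024) for p in c2])[:,:2]
    q=cv2.minAreaRect((Q*1000).astype(np.float32))
    return r,q,cv2.boxPoints(r),cv2.boxPoints(q)
if __name__=="__main__":
    d=get_image("top")
    for o in measure(d): print(o)
    print("manual plate")
    C=lambda u,v:np.array([260+(u+.5)/4-.5,170+(v+.5)/4-.5])
    for p in [(108,560),(263,560),(262,86),(110,86)]: print(ray(d,C(*p),0.006)*1000)
    print("pod")
    for p in [(146,503),(214,507),(217,356),(147,354)]: print(ray(d,C(*p),0.024)*1000)
    print("rail tops near end, corners out/in")
    for p in [(123,262),(137,262),(233,260),(246,260),(125,133),(137,133),(233,131),(246,131)]: print(ray(d,C(*p),0.020)*1000)
    s=get_image("side")
    D=lambda u,v:np.array([240+(u+.5)*180/800-.5,210+(v+.5)*90/400-.5])
    print("side plate");
    for p in [(762,201),(728,360),(38,207)]: print(ray(s,D(*p),0.006)*1000)
    print("side pod")
    for p in [(676,196),(664,268),(454,228),(476,157)]: print(ray(s,D(*p),0.024)*1000)
E
python3 m.py
```

```text
((489.9296569824219, 349.7248229980469), (296.71337890625, 90.61661529541016), 1.4466302394866943)
((416.81634521484375, 351.7159423828125), (78.6396484375, 34.90614700317383), 0.8707280158996582)
[[340.47644 391.2733 ]
 [342.7641  300.68558]
 [639.3829  308.17636]
 [637.0952  398.76407]]
[[377.23584 368.56946]
 [377.7663  333.66736]
 [456.39685 334.86243]
 [455.8664  369.76453]]
manual plate
[341.80176914 392.17810469   6.        ]
[343.14506174 302.22171822   6.        ]
[628.15623698 305.63000385   6.        ]
[626.93185391 398.20260334   6.        ]
pod
[374.08906735 370.03660694  24.        ]
[372.38668609 331.00593368  24.        ]
[459.64978864 330.54668211  24.        ]
[460.2440606  371.31356624  24.        ]
rail tops near end, corners out/in
[515.30556743 386.83259832  20.        ]
[515.42024134 378.57027498  20.        ]
[517.40700011 321.95205991  20.        ]
[517.51336548 314.2843454   20.        ]
[593.80736    387.51189096  20.        ]
[593.9035488  380.33516934  20.        ]
[595.90580995 322.95971163  20.        ]
[596.00989593 315.18943597  20.        ]
side plate
[343.4851063  302.90256645   6.        ]
[342.38848326 394.17485877   6.        ]
[624.89859074 397.07009703   6.        ]
side pod
[376.5361638  329.85381164  24.        ]
[373.72585872 371.02082946  24.        ]
[456.92941099 374.70154699  24.        ]
[458.48869168 332.32361226  24.        ]
```

```bash
cat > t.py <<'E'
from h import *
from scipy.spatial.transform import Rotation as Ro
import sys
def target(x,y,z,yaw):
    # tool pointing down; tool y = world y rotated by yaw*(sign) ; yaw in rad from current convention
    s=get_state();p=s["tool_pos"];R=Ro.from_rotvec(s["orientation"])
    Rt=Ro.from_matrix(np.array([[np.cos(yaw),-np.sin(yaw),0],[np.sin(yaw),np.cos(yaw),0],[0,0,1]])@np.diag([flip,-flip,-1.]))
    sh=R.as_matrix().T@(np.array([x,y,z])-p)*1000; w=(R.inv()*Rt).as_rotvec()
    return sh.round(1),w.round(4)
flip=1.
E
python3 - <<'E'
import t
from t import *
s=get_state();R=Ro.from_rotvec(s["orientation"]).as_matrix();print(R.round(3))
d=get_image("wrist");c=-d["R"].T@d["t"];print("cam in tool",R.T@(c-s["tool_pos"]),"view dir tool",R.T@d["R"][2], "cam x in tool",R.T@d["R"][0])
for f in(1.,-1.):
    t.flip=f; print(f,t.target(.33,.35,.15,0.015))
E
```

```text
[[-0.972  0.236 -0.   ]
 [ 0.236  0.972 -0.   ]
 [-0.    -0.    -1.   ]]
cam in tool [ 0.07334359  0.000212   -0.17915826] view dir tool [-2.52073588e-01  8.80938477e-04  9.67707668e-01] cam x in tool [ 7.20371576e-04  9.99999479e-01 -7.22688673e-04]
1.0 (array([-238.3, -232. ,   55.4]), array([-1.0000e-04,  4.0000e-04,  2.8888e+00]))
-1.0 (array([-238.3, -232. ,   55.4]), array([-3.000e-04, -1.000e-04, -2.528e-01]))
```

```bash
python3 - <<'E'
from h import *
s=get_image("side");d=get_image("top")
for p in [(400,205),(472,188),(392,195)]: print(ray(s,p,0))
for p in [(395,105),(408,112)]: print("h .2/.3",ray(s,p,0.2),ray(s,p,.25))
for p in [(378,290),(440,362),(392,300)]: print("top",[ray(d,p,z).round(3) for z in (0,.2,.25)])
for p in [(302,160),(285,162)]: print("post",ray(d,p,0))
E
python3 -m pendant '[[[-20,-20,4,0,0,-0.02],[-45,-45,10,0,0,-0.05],[-75,-73,16,0,0,-0.08],[-105,-102,23,0,0,-0.11],[-135,-131,30,0,0,-0.14],[-165,-160,37,0,0,-0.17],[-195,-190,44,0,0,-0.20],[-220,-214,50,0,0,-0.23],[-234,-228,54,0,0,-0.25],[-238.3,-232,55.4,0,0,-0.2528]]]' 12
```

```text
[0.38793047 0.15774761 0.        ]
[0.25101471 0.05273945 0.        ]
[0.40955558 0.12994553 0.        ]
h .2/.3 [0.42991348 0.12120187 0.2       ] [0.41957139 0.21451726 0.25      ]
h .2/.3 [0.40272367 0.13936741 0.2       ] [0.39517592 0.2308159  0.25      ]
top [array([0.391, 0.179, 0.   ]), array([0.378, 0.207, 0.2  ]), array([0.374, 0.214, 0.25 ])]
top [array([0.229, 0.039, 0.   ]), array([0.247, 0.095, 0.2  ]), array([0.252, 0.108, 0.25 ])]
top [array([0.368, 0.146, 0.   ]), array([0.359, 0.181, 0.2  ]), array([0.357, 0.19 , 0.25 ])]
post [0.70925196 0.36370289 0.        ]
post [0.70350455 0.40578583 0.        ]
time: 1.5
tool_pos: [0.3314, 0.3476, 0.1499]
orientation: [-0.017, 3.142, -0.002]
contact_force: [1.4, 0.4, -0.1]
opening: 0.0176
```

Run:
```python
from h import *
for n in("wrist","top"):
    d=get_image(n);np.savez(f"pics/{n}1.npz",**d);cv2.imwrite(f"pics/{n}1.png",d["frame"][:,:,::-1])
print(get_state()["opening"],get_state()["tool_pos"])
```

```text
0.012629036554878525 [0.3304376  0.35002964 0.15018249]
```

View pics/wrist1.png

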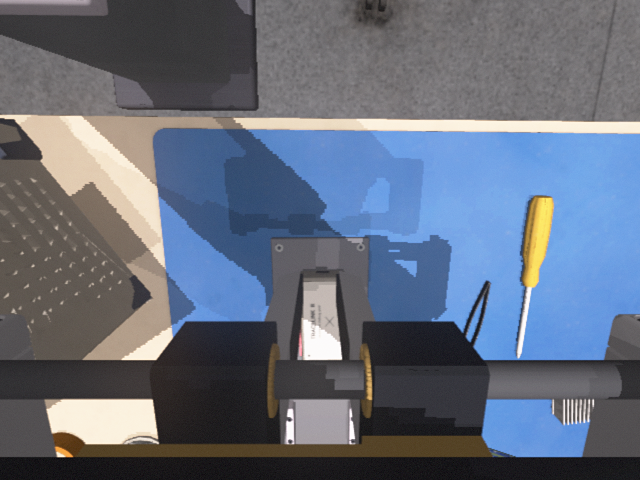

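View pics/top1.png

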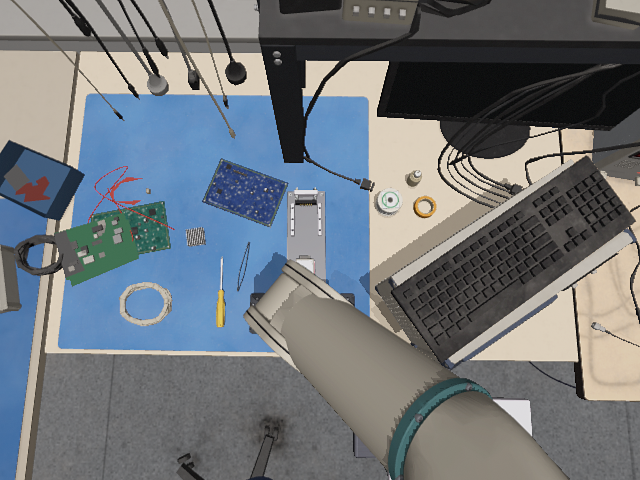

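Run:
```python
from h import *
d=np.load("pics/wrist1.npz");f=d["frame"][228:368,250:390]
cv2.imwrite("pics/wc.png",cv2.resize(f,None,fx=4,fy=4,interpolation=cv2.INTER_CUBIC)[:,:,::-1])
```

```text
(no output)
```

View pics/wc.png

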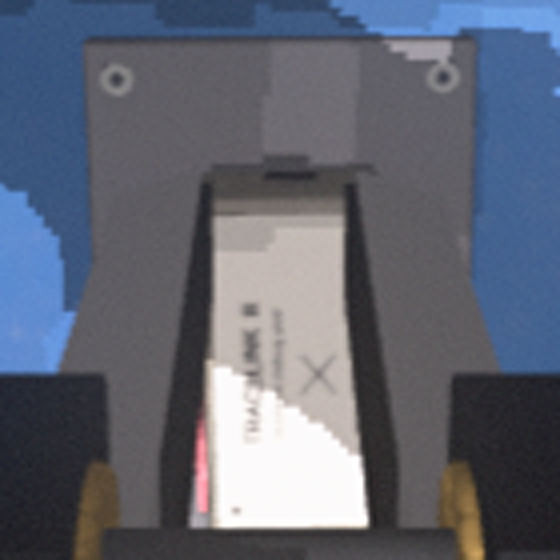

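```bash
python3 -m pendant '[[[0,0,0,0,0,0],[0,0,0,0,0,0],[0,0,0,0,0,0],[0,0,0,0,0,0],[0,0,0,0,0,0],[0,0,0,0,0,0],[0,0,0,0,0,0],[0,0,0,0,0,0],[0,0,0,0,0,0],[0,0,0,0,0,0]]]' 94
python3 - <<'E'
from h import *
d=get_image("wrist");np.savez("pics/wrist2.npz",**d)
f=d["frame"][228:368,240:400]
cv2.imwrite("pics/wc2.png",cv2.resize(f,None,fx=4,fy=4,interpolation=cv2.INTER_CUBIC)[:,:,::-1])
E
```

```text
time: 2.6
tool_pos: [0.3301, 0.3501, 0.1501]
orientation: [0.023, -3.141, -0.0]
contact_force: [-0.4, -0.3, -0.3]
opening: 0.0894
```

View pics/wc2.png

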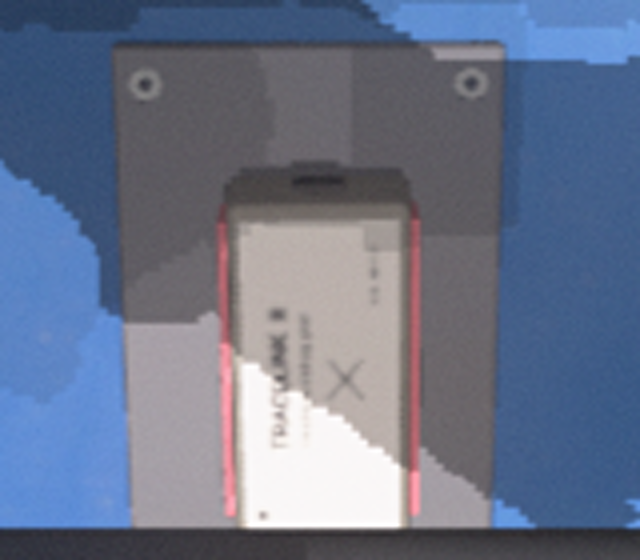

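```bash
cat > mw.py <<'E'
from h import *
d=np.load("pics/wrist2.npz")
C=lambda u,v:np.array([240+(u+.5)/4-.5,228+(v+.5)/4-.5])
def seg(n,a,b,z):
    A,B=[ray(d,C(*p),z)*1000 for p in(a,b)]
    print(n,A.round(1),B.round(1),"yaw",np.degrees(np.arctan2(*(B-A)[1::-1])).round(2));return A,B
seg("plateR",(114,46),(132,525),.006);seg("plateL",(503,46),(492,525),.006);
seg("padR",(218,215),(229,515),.021);seg("padL",(419,215),(417,515),.021)
seg("topR",(239,222),(242,525),.024);seg("topL",(402,222),(405,525),.024)
seg("tailbot",(222,205),(417,200),.021);seg("tailtop",(228,220),(410,219),.024)
seg("port",(293,182),(345,182),.015)
E
python3 mw.py
```

```text
plateR [341.5 303.5   6. ] [467.  305.6   6. ] yaw 0.93
plateL [340.1 393.6   6. ] [465.7 396.9   6. ] yaw 1.48
padR [377.  328.5  21. ] [454.2 331.1  21. ] yaw 1.86
padL [376.3 374.4  21. ] [453.5 376.4  21. ] yaw 1.55
topR [377.5 333.5  24. ] [454.9 334.3  24. ] yaw 0.63
topL [376.9 370.3  24. ] [454.3 373.4  24. ] yaw 2.27
tailbot [374.6 329.5  21. ] [372.7 373.8  21. ] yaw 92.44
tailtop [377. 331.  24.] [376.2 372.1  24. ] yaw 91.21
port [371.  345.5  15. ] [370.8 357.5  15. ] yaw 90.88
```

The wrist view shows the pod clear: tail top edge at crop row ~220, pads at columns 218 and 419, plate edges at 114 and 503. Measured widths check out: pads 46 mm against 46.4, plate 91 mm against 92. The pod sits about 2.5 mm left of the lane line and is turned about 0.5° from it. Next I'll close to 12 mm and descend behind the tail.

Run:
```python
import t; t.flip=-1.
print(t.target(.352,.3515,.011,-0.021))
```

```text
(array([-21.9,   1.1, 139.1]), array([0.0001, 0.    , 0.0359]))
```

```bash
python3 -m pendant '[[[-1,0,10,0,0,0.004],[-3,0,25,0,0,0.008],[-5,0.2,42,0,0,0.012],[-8,0.4,60,0,0,0.016],[-11,0.6,80,0,0,0.02],[-14,0.8,98,0,0,0.024],[-17,1,114,0,0,0.028],[-20,1.1,127,0,0,0.033],[-21.9,1.1,136,0,0,0.0359],[-21.9,1.1,139.1,0,0,0.0359]]]' 12
python3 - <<'E'
from h import *
d=get_image("wrist");np.savez("pics/wrist3.npz",**d)
print(get_state()["tool_pos"],get_state()["contact_force"],get_state()["opening"])
f=d["frame"][228:428,220:420]
cv2.imwrite("pics/wc3.png",cv2.resize(f,None,fx=3,fy=3,interpolation=cv2.INTER_CUBIC)[:,:,::-1])
d=get_image("side");f=d["frame"][190:310,240:440]
cv2.imwrite("pics/sc3.png",cv2.resize(f,None,fx=4,fy=4,interpolation=cv2.INTER_CUBIC)[:,:,::-1])
E
```

```text
time: 3.65
tool_pos: [0.3519, 0.3511, 0.0099]
orientation: [-0.034, -3.141, 0.002]
contact_force: [-0.1, -0.3, -1.0]
opening: 0.0172
[0.35170327 0.35120488 0.01008419] [-0.47062058  0.71654474 -0.59432966] 0.013952533322451072
```

View pics/wc3.png

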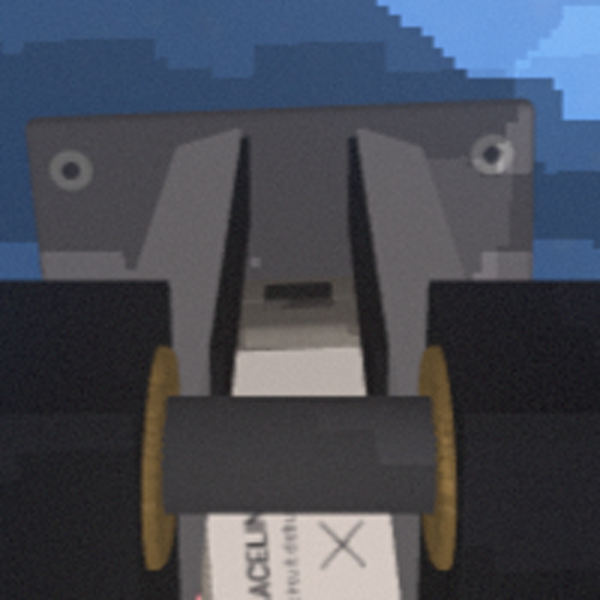

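View pics/sc3.png

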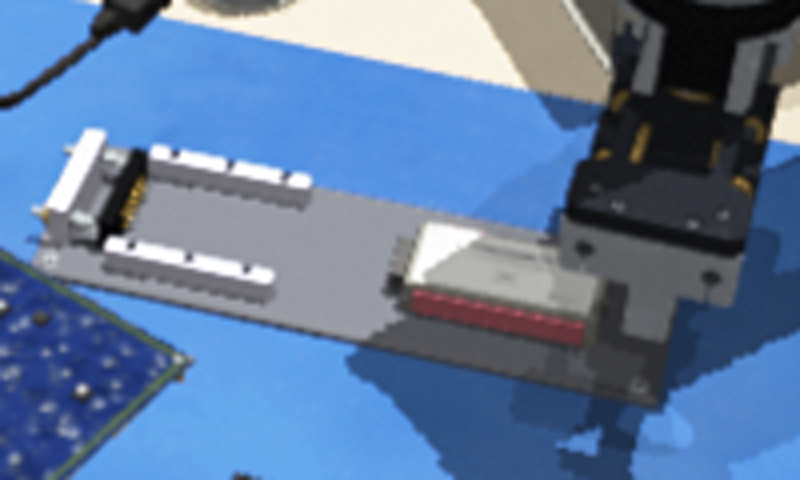

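```bash
python3 -m pendant '[[[-4,0,0,0,0,0],[-7,0,0,0,0,0],[-9,0,0,0,0,0],[-11,0,0,0,0,0],[-13,0,0,0,0,0],[-16,0,0,0,0,0],[-20,0,0,0,0,0],[-25,0,0,0,0,0],[-30,0,0,0,0,0],[-35,0,0,0,0,0]]]' 12
cat > look.py <<'E'
from h import *
import sys
n=sys.argv[1]
s=get_state();print(s["time"],s["tool_pos"],s["orientation"],s["contact_force"].round(2),s["opening"])
d=get_image("wrist");np.savez(f"pics/wrist{n}.npz",**d)
f=d["frame"][228:428,220:420]
a=cv2.resize(f,None,fx=2,fy=2,interpolation=cv2.INTER_CUBIC)
cv2.imwrite(f"pics/wc{n}.png",a[:,:,::-1])
d=get_image("side");np.savez(f"pics/side{n}.npz",**d);f=d["frame"][190:310,240:440]
cv2.imwrite(f"pics/sc{n}.png",cv2.resize(f,None,fx=4,fy=4,interpolation=cv2.INTER_CUBIC)[:,:,::-1])
d=get_image("top");np.savez(f"pics/top{n}.npz",**d);f=d["frame"][180:300,260:380]
cv2.imwrite(f"pics/tc{n}.png",cv2.resize(f,None,fx=5,fy=5,interpolation=cv2.INTER_CUBIC)[:,:,::-1])
E
python3 look.py 4
```

```text
time: 4.75
tool_pos: [0.387, 0.3504, 0.0109]
orientation: [-0.033, -3.141, 0.001]
contact_force: [-4.8, 0.7, 4.8]
opening: 0.0122
4.75 [0.38701646 0.35041863 0.0109232 ] [-3.32933198e-02 -3.14073156e+00  1.05484536e-03] [-4.78  0.75  4.85] 0.01222754414730975
```

View pics/sc4.png

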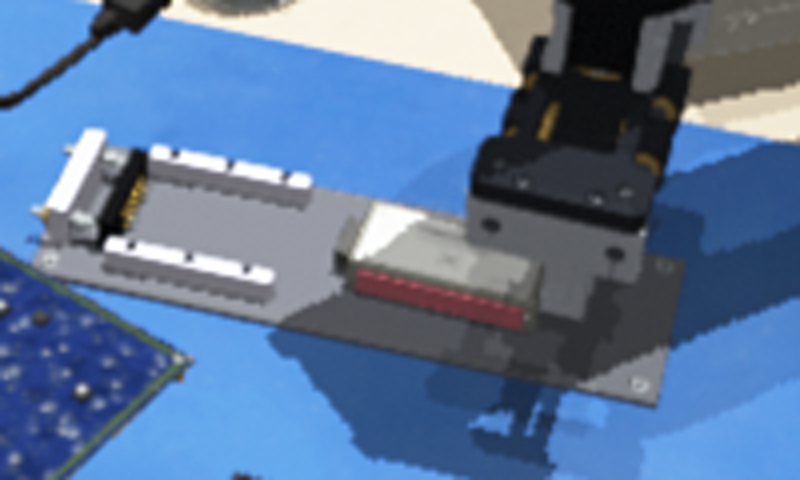

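View pics/tc4.png

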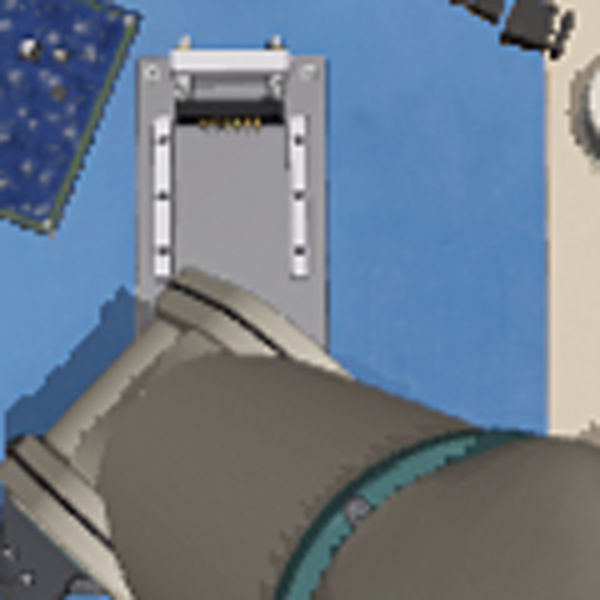

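View pics/wc4.png

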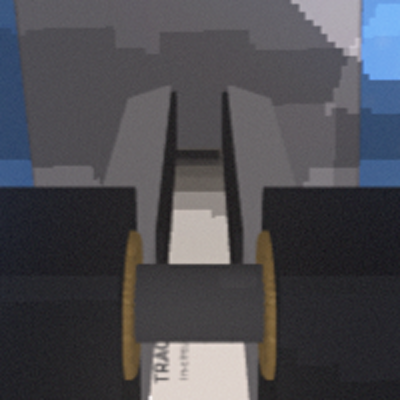

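Run:
```python
from h import *
d=np.load("pics/side4.npz");f=d["frame"][215:285,300:380]
cv2.imwrite("pics/sz4.png",cv2.resize(f,None,fx=8,fy=8,interpolation=cv2.INTER_CUBIC)[:,:,::-1])
f=d["frame"][215:285,250:330]
cv2.imwrite("pics/sz4r.png",cv2.resize(f,None,fx=8,fy=8,interpolation=cv2.INTER_CUBIC)[:,:,::-1])
```

```text
(no output)
```

View pics/sz4.png

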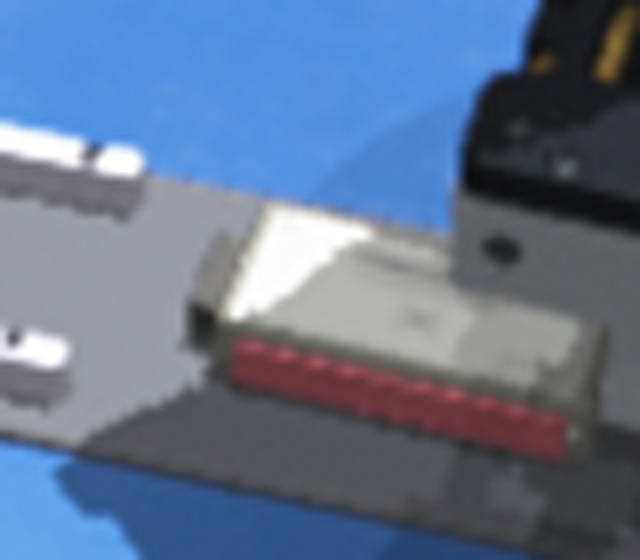

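View pics/sz4r.png

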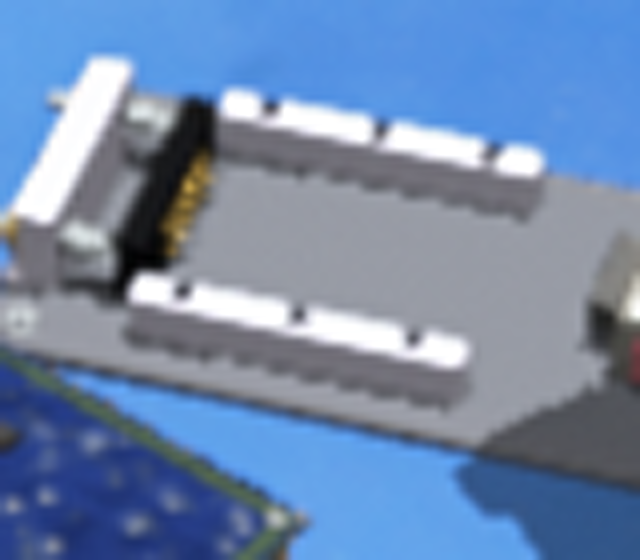

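```bash
cat > ms.py <<'E'
from h import *
def S(n,off,sc=8):
    d=np.load(f"pics/side{n}.npz")
    C=lambda u,v:np.array([off[0]+(u+.5)/sc-.5,off[1]+(v+.5)/sc-.5])
    def seg(nm,a,b,z):
        A,B=[ray(d,C(*p),z)*1000 for p in(a,b)]
        print(nm,A[:2].round(1),B[:2].round(1),"yaw",np.degrees(np.arctan2(*(A-B)[1::-1])).round(2))
    return seg
E
python3 - <<'E'
from ms import *
s=S(4,(250,215))
s("Rrail out",(225,90),(540,150),.02);s("Rrail in",(220,118),(535,178),.02)
s("Lrail in",(138,275),(468,340),.02);s("Lrail out",(130,300),(462,366),.02)
s=S(4,(300,215))
s("padtopL",(232,338),(568,408),.021);s("topL",(222,322),(582,395),.024);s("topR",(262,205),(450,243),.024)
s("front",(262,205),(222,322),.024);
s("plug",(220,236),(190,305),.0195)
s("plateL",(80,444),(560,540),.006)
E
```

```text
Rrail out [596.2 317. ] [519.5 314.4] yaw 1.92
Rrail in [594.  326.7] [517.9 324. ] yaw 2.02
Lrail in [593.8 382.5] [517.1 379.7] yaw 2.1
Lrail out [592.7 390.6] [516.  387.9] yaw 2.05
padtopL [482.4 368.9] [406.7 367.5] yaw 1.11
topL [485.1 367.7] [404.3 365.6] yaw 1.49
topR [486.6 328.1] [442.8 327.3] yaw 1.1
front [486.6 328.1] [485.1 367.7] yaw -87.87
plug [494.1 336.3] [494.5 360.2] yaw -90.91
plateL [509.  396.5] [401.7 392.4] yaw 2.2
```

Run:
```python
from h import *
f=cv2.imread("pics/side0.png")[235:285,325:405]
cv2.imwrite("pics/sz0.png",cv2.resize(f,None,fx=8,fy=8,interpolation=cv2.INTER_CUBIC))
d=np.load("pics/side4.npz");dd={k:d[k] for k in d.files};dd["frame"]=cv2.imread("pics/side0.png")[:,:,::-1];np.savez("pics/side0.npz",**dd)
```

```text
(no output)
```

View pics/sz0.png

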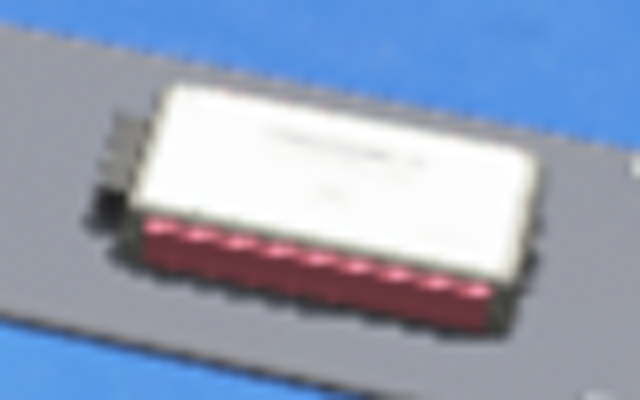

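Run:
```python
from ms import *
s=S(0,(325,235))
s("padtopL",(145,220),(490,285),.021);s("topL",(133,207),(515,278),.024);s("topR",(172,85),(537,153),.024)
s("plug",(122,112),(95,185),.0195)
```

```text
padtopL [455.3 374. ] [379.1 370.4] yaw 2.72
topL [458.2 373.9] [374.1 369.6] yaw 2.88
topR [459.5 333.3] [376.6 329.8] yaw 2.43
plug [469.  340.7] [468.8 365.3] yaw -89.65
```

Run:
```python
from h import *
d=np.load("pics/wrist4.npz");f=d["frame"][228:440,240:400]
cv2.imwrite("pics/wz4.png",cv2.resize(f,None,fx=4,fy=4,interpolation=cv2.INTER_CUBIC)[:600,:,::-1])
```

```text
(no output)
```

View pics/wz4.png

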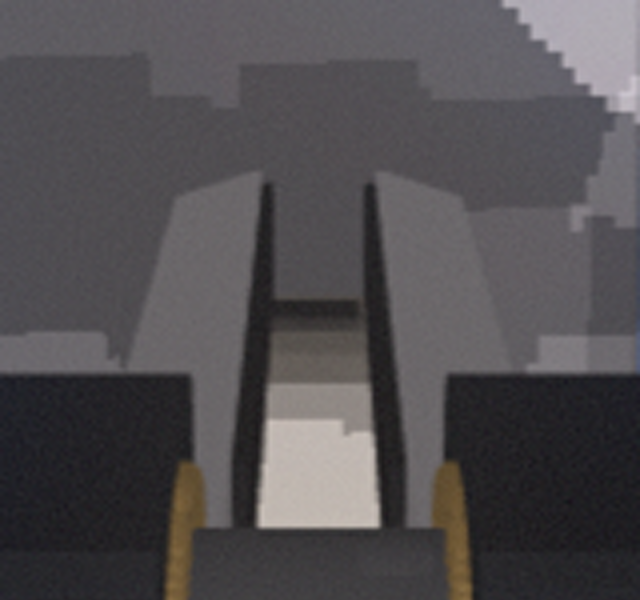

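Run:
```python
from h import *
C=lambda u,v,s:np.array([(u+.5)/s-.5,(v+.5)/s-.5])
d=np.load("pics/wrist4.npz")
for u in (272,358,310): print(ray(d,np.array([240,228])+C(u,308,4),.015)*1000)
for u in (272,360): print("tip z11",ray(d,np.array([240,228])+C(u,185,4),.011)*1000)
d=np.load("pics/wrist3.npz")
for u in (265,332): print("pre port",ray(d,np.array([220,228])+C(u,292,3),.015)*1000)
for u in (247,355): print("pre tip",ray(d,np.array([220,228])+C(u,150,3),.011)*1000)
```

```text
[394.79465656 344.61888398  15.        ]
[395.02762536 355.94559756  15.        ]
[394.89759545 349.62367135  15.        ]
tip z11 [379.08806602 344.94384343  11.        ]
tip z11 [379.32610144 356.5289851   11.        ]
pre port [370.95535973 345.23813011  15.        ]
pre port [371.20020386 357.12153126  15.        ]
pre tip [345.6360827  342.68491999  11.        ]
pre tip [346.02583346 361.5921028   11.        ]
```

The side and wrist views disagree by a few mm on how far the pod moved sideways. I'll back off, open the fingers and measure it clearly.

```bash
python3 -m pendant '[[[3,0,0,0,0,0],[8,0,0,0,0,0],[14,0,0,0,0,0],[20,0,0,0,0,0],[25,0,0,0,0,0],[25,0,-2,0,0,0],[25,0,-4,0,0,0],[25,0,-4,0,0,0],[25,0,-4,0,0,0],[25,0,-4,0,0,0]]]' 12
python3 -m pendant '[[[0,0,-10,0,0,0],[0,0,-25,0,0,0],[0,0,-40,0,0,0],[0,0,-55,0,0,0],[0,0,-70,0,0,0],[0,0,-80,0,0,0],[0,0,-86,0,0,0],[0,0,-86,0,0,0],[0,0,-86,0,0,0],[0,0,-86,0,0,0]]]' 94
python3 look.py 5
python3 - <<'E'
from h import *
d=np.load("pics/wrist5.npz");f=d["frame"][228:378,220:420]
cv2.imwrite("pics/wz5.png",cv2.resize(f,None,fx=4,fy=4,interpolation=cv2.INTER_CUBIC)[:600,:,::-1])
d=np.load("pics/side5.npz");f=d["frame"][215:285,300:380]
cv2.imwrite("pics/sz5.png",cv2.resize(f,None,fx=8,fy=8,interpolation=cv2.INTER_CUBIC)[:,:,::-1])
E
```

```text
time: 5.9
tool_pos: [0.3622, 0.3513, 0.015]
orientation: [0.033, 3.141, 0.0]
contact_force: [-0.2, 0.2, 0.3]
opening: 0.0119
time: 6.9
tool_pos: [0.3616, 0.351, 0.1004]
orientation: [-0.033, -3.141, 0.001]
contact_force: [0.6, 1.0, 0.1]
opening: 0.0883
6.9 [0.36155393 0.35097512 0.10038762] [-3.27683540e-02 -3.14052945e+00  1.45917039e-03] [0.63 0.97 0.06] 0.08827504515525708
```

View pics/wz5.png

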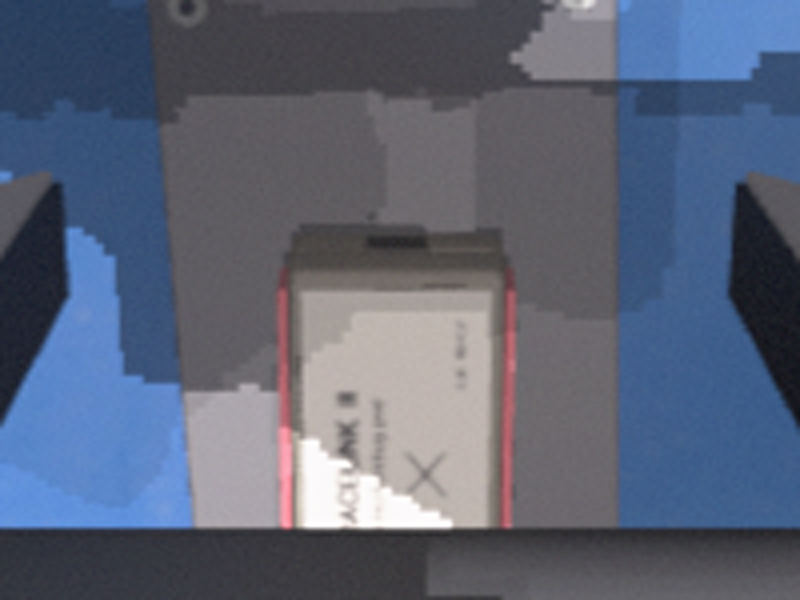

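View pics/sz5.png

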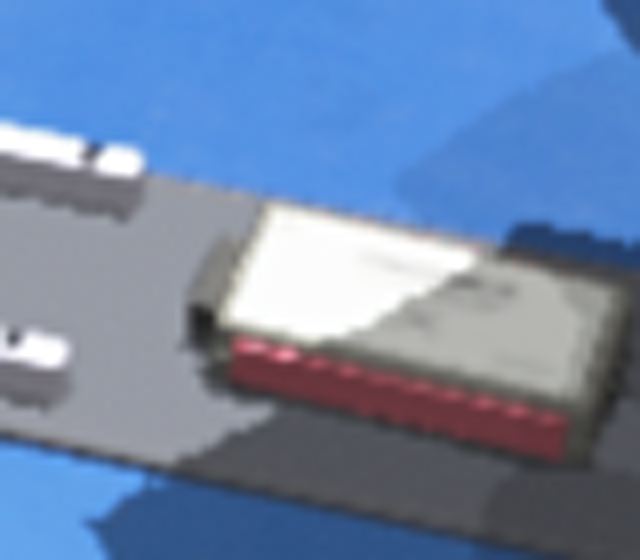

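Run:
```python
from h import *
d=np.load("pics/wrist5.npz")
C=lambda u,v:np.array([220+(u+.5)/4-.5,228+(v+.5)/4-.5])
def seg(n,a,b,z):
    A,B=[ray(d,C(*p),z)*1000 for p in(a,b)]
    print(n,A[:2].round(1),B[:2].round(1),"yaw",np.degrees(np.arctan2(*(B-A)[1::-1])).round(2))
seg("plateR",(154,40),(192,520),.006);seg("plateL",(618,40),(618,520),.006)
seg("padR",(281,275),(284,520),.021);seg("padL",(514,275),(510,520),.021)
seg("topR",(300,292),(303,520),.024);seg("topL",(495,292),(494,520),.024)
seg("port",(368,242),(427,242),.015)
from ms import *
s=S(5,(300,215))
s("padtopL",(232,338),(568,413),.021);s("topL",(222,322),(588,402),.024);s("topR",(270,205),(620,280),.024)
```

```text
plateR [357.1 303.7] [463.4 305.2] yaw 0.8
plateL [359.  394.5] [465.2 396.5] yaw 1.04
padR [400.7 328. ] [454.2 326.4] yaw -1.67
padL [401.6 373. ] [455.1 372.2] yaw -0.87
topR [403.  331.8] [452.3 330.5] yaw -1.44
topL [403.7 369.1] [453.1 368.8] yaw -0.42
port [396.7 344.8] [396.9 356.4] yaw 88.85
padtopL [482.4 368.9] [406.4 369. ] yaw -0.02
topL [485.1 367.7] [402.6 367.3] yaw 0.28
topR [484.9 327.5] [403.6 327.4] yaw 0.13
```

Both views now agree: pod yaw relative to the lane is about -2°, mid-pod offset about -1 mm, nose about -2.7 mm. Straightening it while pushing at the lane's yaw will finish the correction.

Run:
```python
import t; t.flip=-1.
print(t.target(.381,.3505,.011,0.019))
```

```text
(array([-19.4,  -0.1,  89.4]), array([-0.0008, -0.0008, -0.0399]))
```

```bash
python3 -m pendant '[[[0,0,3,0,0,-0.004],[0,0,8,0,0,-0.008],[-1,0,16,0,0,-0.012],[-3,0,26,0,0,-0.016],[-6,0,38,0,0,-0.02],[-9,0,50,0,0,-0.026],[-12,0,63,0,0,-0.032],[-15,0,76,0,0,-0.037],[-18,0,86,0,0,-0.04],[-19.4,0,89.4,0,0,-0.04]]]' 12
python3 -m pendant '[[[-1,0,0,0,0,0],[-2,0,0,0,0,0],[-4,0,0,0,0,0],[-6,0,0,0,0,0],[-8,0,0,0,0,0],[-11,0,0,0,0,0],[-14,0,0,0,0,0],[-17,0,0,0,0,0],[-20,0,0,0,0,0],[-22,0,0,0,0,0]]]' 12
python3 look.py 6
python3 - <<'E'
from h import *
d=np.load("pics/side6.npz");f=d["frame"][210:280,275:375]
cv2.imwrite("pics/sz6.png",cv2.resize(f,None,fx=8,fy=8,interpolation=cv2.INTER_CUBIC)[:,:,::-1])
E
```

```text
time: 8.05
tool_pos: [0.3812, 0.3503, 0.0101]
orientation: [0.03, -3.14, 0.002]
contact_force: [-0.2, -0.3, -0.8]
opening: 0.0175
time: 9.05
tool_pos: [0.4039, 0.3515, 0.0116]
orientation: [-0.03, 3.141, 0.001]
contact_force: [-3.8, 0.1, 2.6]
opening: 0.012
9.05 [0.4039403  0.35151627 0.01156494] [-2.97697475e-02  3.14084836e+00  6.84097560e-04] [-3.78  0.05  2.59] 0.0119938669094081
```

View pics/sz6.png

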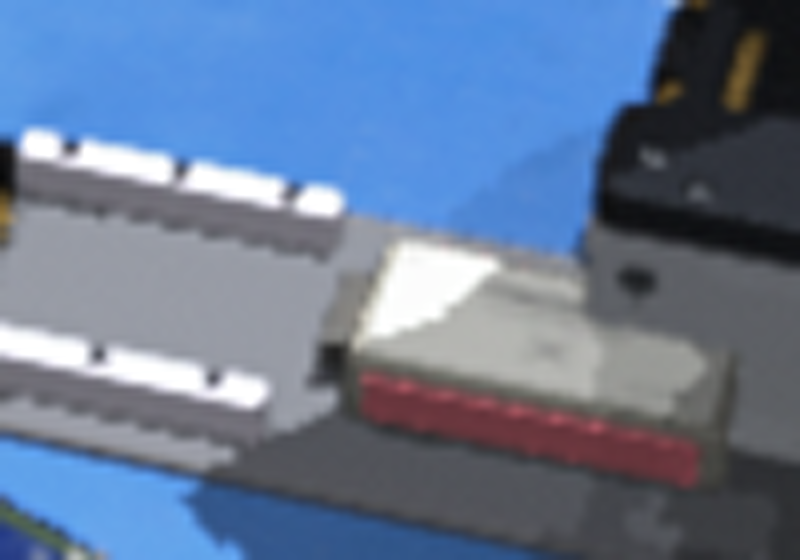

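```bash
cat > rel.py <<'E'
from ms import *
# dock in side camera frame: mouth (516.9,351.7), yaw 2.05deg
def rel(n,off,pts,sc=8):
    d=np.load(f"pics/side{n}.npz");a=np.radians(2.05);o=np.array([516.9,351.75])
    for nm,u,v,z in pts:
        p=ray(d,(off[0]+(u+.5)/sc-.5,off[1]+(v+.5)/sc-.5),z)[:2]*1000-o
        print(nm,"dock",np.round([p@[np.cos(a),np.sin(a)],p@[-np.sin(a),np.cos(a)]],1))
E
python3 - <<'E'
from rel import *
rel(5,(300,215),[("padF",232,338,.021),("padT",568,413,.021),("topLF",222,322,.024),("topRF",270,205,.024),("plugR",218,238,.0195),("plugL",188,305,.0195)])
print()
rel(6,(275,210),[("padF",360,373,.021),("padT",698,443,.021),("topLF",350,358,.024),("topRF",395,238,.024),("topLT",715,430,.024),("plugR",350,277,.0195),("plugL",322,345,.0195),
("LrailIn",268,378,.02),("RrailIn",338,218,.02)])
E
```

```text
padF dock [-33.9  18.4]
padT dock [-109.8   21.2]
topLF dock [-31.2  17.1]
topRF dock [-32.9 -23. ]
plugR dock [-23.1 -13.8]
plugL dock [-21.7   9.3]

padF dock [-18.1  21.2]
padT dock [-94.5  22.3]
topLF dock [-15.5  20.2]
topRF dock [-15.8 -20.7]
topLT dock [-97.7  20.3]
plugR dock [-8.1 -9.9]
plugL dock [-7.4 13.4]
LrailIn dock [ 1.4 27.3]
RrailIn dock [ -0.7 -27.9]
```

The pod is centred within about 1 mm (top edges +20.2/-20.7) and within 0.5° of the lane. I'll go on straight.

```bash
python3 -m pendant '[[[-3,0,0,0,0,0],[-7,0,0,0,0,0],[-11,0,0,0,0,0],[-15,0,0,0,0,0],[-19,0,0,0,0,0],[-23,0,0,0,0,0],[-27,0,0,0,0,0],[-31,0,0,0,0,0],[-34,0,0,0,0,0],[-36,0,0,0,0,0]]]' 12
python3 look.py 7
python3 - <<'E'
from h import *
d=np.load("pics/side7.npz");f=d["frame"][205:275,260:360]
cv2.imwrite("pics/sz7.png",cv2.resize(f,None,fx=8,fy=8,interpolation=cv2.INTER_CUBIC)[:,:,::-1])
E
```

```text
time: 10.2
tool_pos: [0.4398, 0.352, 0.0115]
orientation: [-0.029, 3.141, 0.0]
contact_force: [-3.3, -0.1, 1.8]
opening: 0.0123
10.2 [0.43980811 0.35200379 0.01153482] [-2.93809876e-02  3.14119345e+00  1.35991765e-04] [-3.29 -0.05  1.84] 0.01226899645642265
```

View pics/sz7.png

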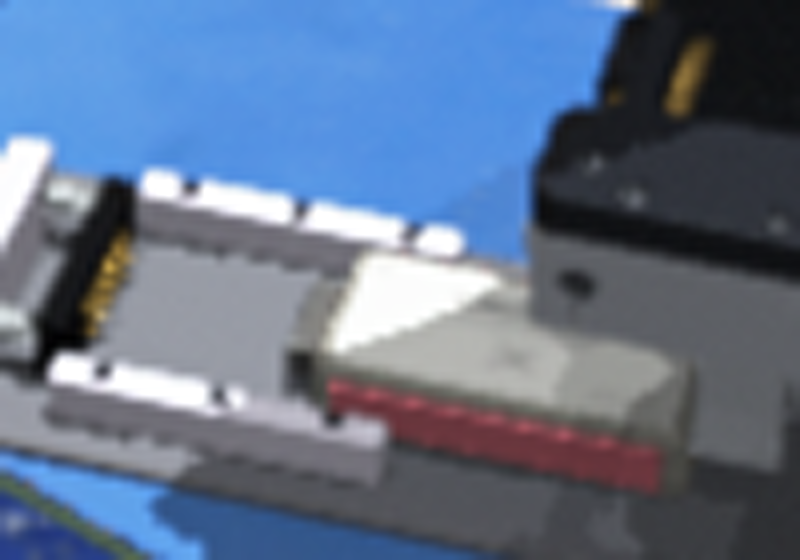

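View pics/tc7.png

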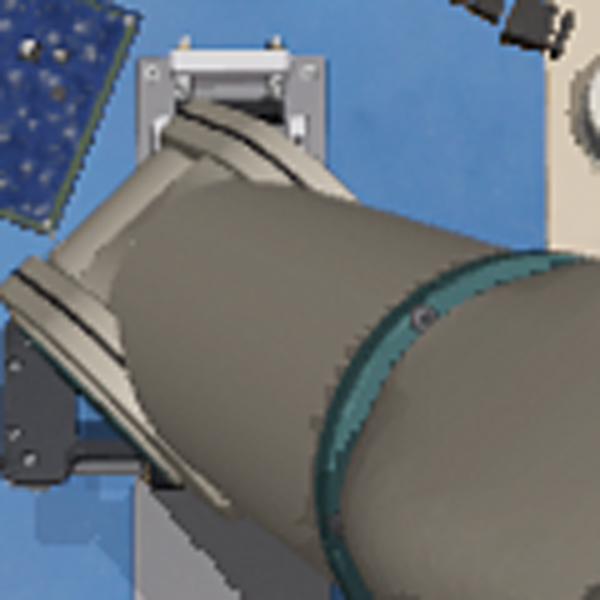

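Run:
```python
from rel import *
rel(7,(260,205),[("padF",330,380,.021),("padT",663,450,.021),("topLF",320,362,.024),("topRF",362,248,.024),("topLT",685,440,.024),("plugR",322,280,.0195),("plugL",292,350,.0195),
("LrailIn",388,418,.02),("RrailIn",463,255,.02)])
```

```text
padF dock [16.7 20.1]
padT dock [-59.7  21.5]
topLF dock [19.6 18.2]
topRF dock [ 20.5 -20.9]
topLT dock [-64.2  20.2]
plugR dock [ 27.7 -12.7]
plugL dock [28.  11.6]
LrailIn dock [ 1.4 27.3]
RrailIn dock [ -1.5 -29.3]
```

Pod in the lane: front offset about -1 mm, nose at about x = 28 mm, more than 4 mm clear of each rail. I'll trim the heading slightly and carry on.

```bash
python3 -m pendant '[[[-3,0,0,0,0,-0.002],[-7,0.1,0,0,0,-0.004],[-11,0.2,0,0,0,-0.006],[-15,0.3,0,0,0,-0.008],[-19,0.3,0,0,0,-0.01],[-23,0.4,0,0,0,-0.012],[-27,0.5,0,0,0,-0.012],[-31,0.6,0,0,0,-0.012],[-34,0.6,0,0,0,-0.012],[-36,0.7,0,0,0,-0.012]]]' 12
python3 look.py 8
python3 - <<'E'
from h import *
d=np.load("pics/side8.npz");f=d["frame"][205:275,245:345]
cv2.imwrite("pics/sz8.png",cv2.resize(f,None,fx=8,fy=8,interpolation=cv2.INTER_CUBIC)[:,:,::-1])
E
```

```text
time: 11.35
tool_pos: [0.4756, 0.3534, 0.0116]
orientation: [-0.048, 3.141, 0.0]
contact_force: [-3.0, -0.4, 3.2]
opening: 0.012
11.35 [0.47564283 0.35339637 0.01156275] [-4.83806268e-02  3.14116687e+00  6.45237673e-05] [-3.04 -0.36  3.19] 0.011979476603074978
```

View pics/sz8.png

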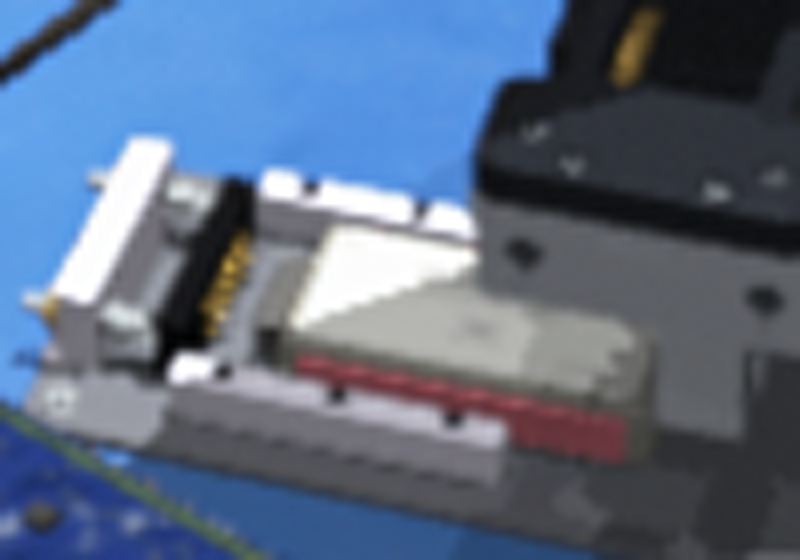

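Run:
```python
from rel import *
rel(8,(245,205),[("padF",295,358,.021),("padT",628,420,.021),("topLF",287,337,.024),("topRF",330,222,.024),("topLT",650,410,.024),("plugR",290,255,.0195),("plugL",260,325,.0195),
("LrailIn",508,418,.02),("pinsR",245,238,.0155),("pinsL",208,325,.0155)])
import t; print(t.Ro.from_rotvec(get_state()["orientation"]).as_matrix().round(4))
```

```text
padF dock [52.1 22.8]
padT dock [-24.6  21.7]
topLF dock [54.8 19.7]
topRF dock [ 56.6 -20. ]
topLT dock [-29.2  20.3]
plugR dock [ 63.8 -11.3]
plugL dock [63.4 13.1]
LrailIn dock [ 1.4 27.3]
pinsR dock [ 76.9 -18.2]
pinsL dock [76.1 12.3]
[[-9.995e-01 -3.080e-02  8.000e-04]
 [-3.080e-02  9.995e-01  2.000e-04]
 [-8.000e-04  2.000e-04 -1.000e+00]]
```

Centred (+19.7/-20.0) with yaw near 0, nose at about 63.6 mm, so contact is about 10 mm off. I'll press slowly.

```bash
python3 -m pendant '[[[-2,0,0,0,0,0],[-4,0,0,0,0,0],[-6,0,0,0,0,0],[-8,0,0,0,0,0],[-9,0,0,0,0,0],[-10.5,0,0,0,0,0],[-12,0,0,0,0,0],[-13.5,0,0,0,0,0],[-15,0,0,0,0,0],[-16,0,0,0,0,0]]]' 12
python3 look.py 9
python3 - <<'E'
from h import *
d=np.load("pics/side9.npz");f=d["frame"][205:275,245:345]
cv2.imwrite("pics/sz9.png",cv2.resize(f,None,fx=8,fy=8,interpolation=cv2.INTER_CUBIC)[:,:,::-1])
E
```

```text
time: 12.5
tool_pos: [0.485, 0.3537, 0.0116]
orientation: [0.051, -3.131, 0.005]
contact_force: [-15.7, -1.5, 13.9]
opening: 0.0123
12.5 [0.48499449 0.35369519 0.0115579 ] [ 0.05130574 -3.13101449  0.0046025 ] [-15.7   -1.51  13.87] 0.012304776494076379
```

View pics/sz9.png

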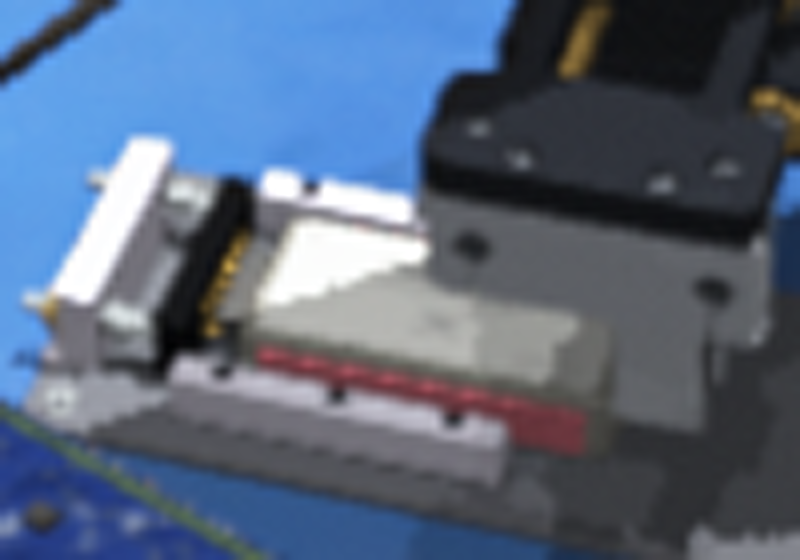

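Contact made, nose at the pins. The arm is lagging at 16 N forward with 14 N vertical, so the fingers are pressing the pod down and adding friction. I'll relieve that with a small raise before pressing on.

```bash
python3 -m pendant '[[[0,0,-0.1,0,0,0],[0,0,-0.2,0,0,0],[0,0,-0.3,0,0,0],[0,0,-0.4,0,0,0],[0,0,-0.5,0,0,0],[0,0,-0.6,0,0,0],[0,0,-0.7,0,0,0],[0,0,-0.8,0,0,0],[0,0,-0.9,0,0,0],[0,0,-1,0,0,0]]]' 12; python3 -c "
from station import *
s=get_state();print(s['tool_pos'],s['contact_force'],s['moment'],s['tau'])"
```

```text
time: 13.65
tool_pos: [0.4881, 0.3537, 0.0116]
orientation: [0.05, -3.136, 0.003]
contact_force: [-7.1, 1.2, -0.9]
opening: 0.0119
[0.48809076 0.35373484 0.01163372] [-7.09027161  1.17865304 -0.87321477] [ 0.19382072  1.59862385 -0.00743842] [ 2.57015102e+00 -5.84220243e+01  2.48666301e+00 -1.47735804e+01
  9.09122396e-01 -1.56737119e+00  1.00716521e-02]
```

```bash
python3 -m pendant '[[[-0.5,0,0,0,0,0],[-1,0,0,0,0,0],[-1.5,0,-0.1,0,0,0],[-2,0,-0.1,0,0,0],[-2.5,0,-0.1,0,0,0],[-3,0,-0.2,0,0,0],[-3.5,0,-0.2,0,0,0],[-4,0,-0.2,0,0,0],[-4,0,-0.2,0,0,0],[-4,0,-0.2,0,0,0]]]' 12
python3 look.py 10
python3 - <<'E'
from h import *
d=np.load("pics/side10.npz");f=d["frame"][205:275,245:345]
cv2.imwrite("pics/sz10.png",cv2.resize(f,None,fx=8,fy=8,interpolation=cv2.INTER_CUBIC)[:,:,::-1])
E
```

```text
time: 14.65
tool_pos: [0.4907, 0.3537, 0.0116]
orientation: [0.051, -3.134, 0.004]
contact_force: [-8.3, 0.8, 0.5]
opening: 0.0118
14.65 [0.49071878 0.3537069  0.01160413] [ 0.0508491  -3.13366524  0.00376501] [-8.35  0.85  0.55] 0.011757010981161616
```

View pics/sz10.png

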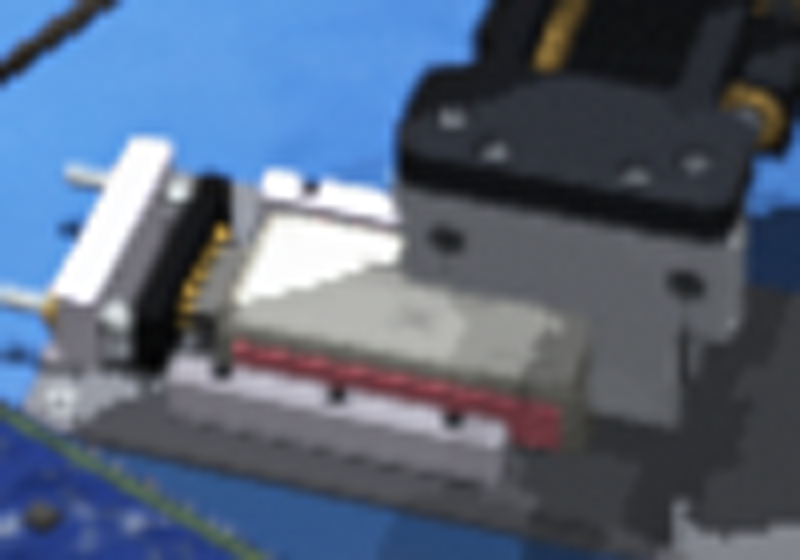

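View pics/tc10.png

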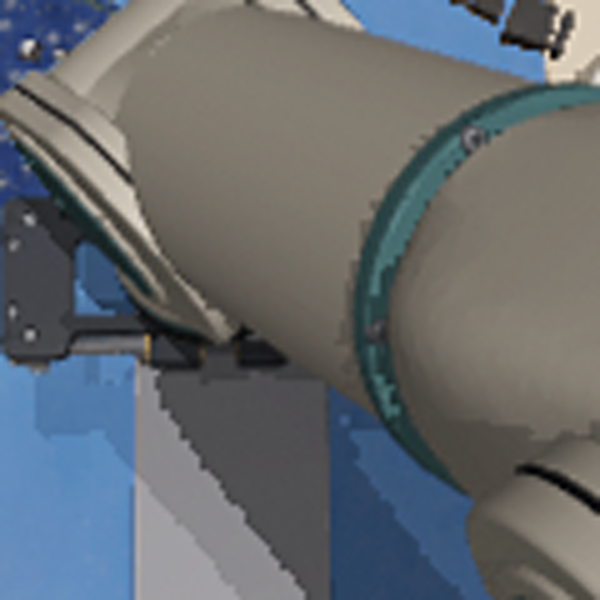

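Run:
```python
from rel import *
for n,P in((8,[("blkR",252,185,.026),("pinsR",245,238,.0155),("rodtip",28,300,.02)]),(9,[("blkR",253,185,.026),("pinR",248,238,.0155),("nose",253,245,.0195),("rodtip",28,300,.02)]),(10,[("blkR",229,180,.026),("pinR",225,230,.0155),("topLF",225,325,.024),("topRF",268,213,.024),("topLT",585,395,.024),("padF",233,342,.021),("padT",562,405,.021)])): rel(n,(245,205),P); print()
# dark-block column shift by template correlation
a=np.load("pics/side8.npz")["frame"];b=np.load("pics/side10.npz")["frame"]
c=np.load("pics/side9.npz")["frame"]
T=a[226:246,266:277].astype(np.uint8)
for im in(c,b):
    m=cv2.matchTemplate(im[216:256,252:287].astype(np.uint8),T,cv2.TM_CCOEFF_NORMED);_,v,_,l=cv2.minMaxLoc(m);print(v,l[0]+252-266,l[1]+216-226)
```

```text
blkR dock [ 77.1 -25.2]
pinsR dock [ 76.9 -18.2]
rodtip dock [116.5  20. ]

blkR dock [ 76.9 -25.3]
pinR dock [ 76.3 -18.4]
nose dock [ 73.  -12.2]
rodtip dock [116.5  20. ]

blkR dock [ 82.8 -25.4]
pinR dock [ 82.3 -19.6]
topLF dock [69.4 19.8]
topRF dock [ 71.4 -19. ]
topLT dock [-14.2  19.6]
padF dock [67.  21.6]
padT dock [-9.4 21.1]

0.9642051458358765 0 0
0.8913336396217346 -3 -1
```

Block pressed back about 5.8 mm by both the image and the TCP. I'll add about 2 mm for margin; the hard stop is at 12.

```bash
python3 -m pendant '[[[-0.5,0,0,0,0,0],[-1,0,0,0,0,0],[-1.5,0,-0.1,0,0,0],[-2,0,-0.1,0,0,0],[-2.5,0,-0.1,0,0,0],[-3,0,-0.2,0,0,0],[-3,0,-0.2,0,0,0],[-3,0,-0.2,0,0,0],[-3,0,-0.2,0,0,0],[-3,0,-0.2,0,0,0]]]' 12
python3 -m pendant '[[[0,0,0,0,0,0],[0,0,0,0,0,0],[0,0,0,0,0,0],[0,0,0,0,0,0],[0,0,0,0,0,0],[0,0,0,0,0,0],[0,0,0,0,0,0],[0,0,0,0,0,0],[0,0,0,0,0,0],[0,0,0,0,0,0]]]' 12
python3 look.py 11
python3 - <<'E'
from h import *
d=np.load("pics/side11.npz");f=d["frame"][205:275,245:345]
cv2.imwrite("pics/sz11.png",cv2.resize(f,None,fx=8,fy=8,interpolation=cv2.INTER_CUBIC)[:,:,::-1])
E
```

```text
time: 15.8
tool_pos: [0.4929, 0.3538, 0.0116]
orientation: [0.051, -3.132, 0.004]
contact_force: [-10.7, -0.1, 0.9]
opening: 0.012
time: 16.8
tool_pos: [0.4929, 0.3538, 0.0116]
orientation: [0.051, -3.132, 0.004]
contact_force: [-9.4, 0.8, 1.7]
opening: 0.0118
16.8 [0.49292898 0.35381019 0.01164124] [ 0.05120663 -3.13239752  0.00425753] [-9.37  0.8   1.69] 0.01182217280596576
```

View pics/sz11.png

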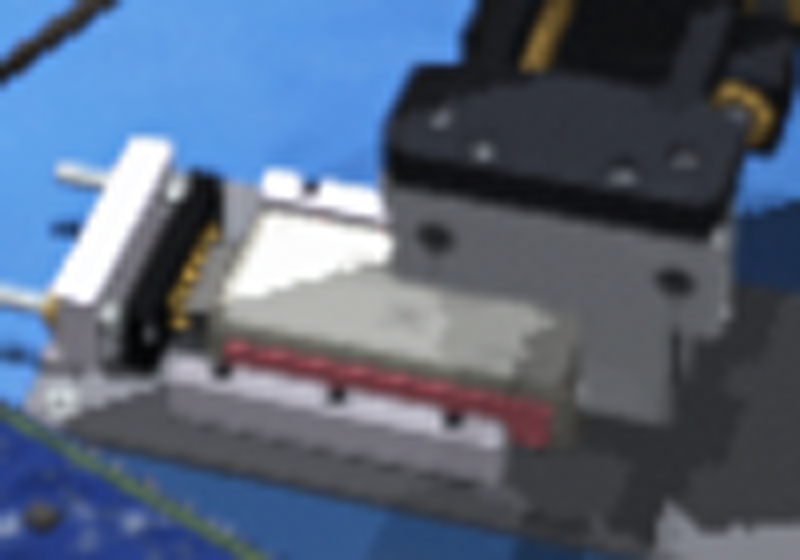

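Run:
```python
from rel import *
rel(11,(245,205),[("blkR",220,177,.026),("topLF",216,322,.024),("topRF",258,210,.024),("padF",223,340,.021),("padT",552,402,.021)])
finish_job()
```

```text
blkR dock [ 85.2 -25.9]
topLF dock [71.7 19.4]
topRF dock [ 73.9 -19.4]
padF dock [69.4 21.6]
padT dock [-7.  20.7]
the job is handed in; nothing more can be done
```

I pushed the pod plug first down the lane with the fingers nearly closed on its flat tail. It is handed in with its plug holding the contact block pressed back by about 8 mm, at 16.8 s of the 64 s allowed. No verdict was reported, so this rests on my own last checks.

- **Travel:** the side view puts the block 8.1 mm back from its free position. The arm moved about 7.9 mm after contact, which agrees.
- **Push:** the last reading was 9.4 N, steady, and the arm had not moved over the last second.
- **Alignment:** the pod is flat and centred within about 1 mm (top edges at +19.4 and -19.4 mm), and turned less than 1°. I saw no contact with the rails or pads, and nothing around the dock was near the fingers.

**Checks that disagreed:**
- **Sideways position:** after the first push the side and wrist views differed by a few mm on where the pod was. I backed off, opened the fingers and measured it again; the two views then matched, and I straightened the pod before the mouth.
- **Lane angle:** the side camera reads it as 2.05°, against about 1° from the other two. I therefore judged the pod against the rails in the same picture.
- **Force spike:** at first contact the wrist showed 16 N forward and 14 N vertical (about 21 N in all, under the 30 N limit). Raising the tool 1 mm cleared the vertical part.

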